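Load the slotted weight on the spring tester

TASK

Slide the loose steel slotted weight sideways onto the stem of the spring tester, under the black knob, with its slot opening to the side opposite the slot of the brass disc already there. Pressing only lightly, turn it until its keyway finds the two keys on the brass disc and it drops fully home, flat on the brass disc; do not force it any further round. Then let go, leaving the other things where they are.

Things in the scene. Friction and masses are not known exactly. Their poses are not given: they have to be found in the camera images.
- weight: Loose steel slotted weight, 0.3 to 0.46 kg: a disc 64 mm across, 18 mm thick, with two parallel flats 52 mm apart for gripping (at its y = +26 and -26 mm, 37 mm long along x). Origin: the disc's centre on its underside, where the stem's axis belongs; z up, x towards the slot's mouth. Starts on the bench, slot pointing away from the robot (x ahead) within 35 degrees.
- slot_mouth (a point): Point on the weight in the mouth of its slot, 30 mm from its centre along its +x, 9 mm above its underside; same axes. The slot is 12.4 mm wide, goes through the full thickness and runs from the rim at +x to 6.2 mm beyond the centre (flat end at x = -6.2 mm); its mouth flares over the last 8 mm.
- keyway (a point): Point on the weight's axis at the roof of its keyway, 6 mm above the underside; same axes. The keyway, 9 mm wide and 6 mm deep, crosses the underside along y from flat to flat, at right angles to the slot.
- seat (a point): Point on the stem's axis on the flat top of the brass disc, about 88 mm above the bench: the weight's origin must end here. z up, x along the tester. Rides with the carrier, does not turn with the brass disc. The brass disc (40 mm across, 12 mm thick) has a slot opening to -x, the weight's must end up opening to +x, both give or take the brass disc's unknown turn.
- key_top (a point): Point on the stem's axis, 5 mm above seat, at the height of the ridges of the two roof-topped steel keys on the brass disc. Keys: 6 mm wide (ridge 2 mm, flanks 45 degrees), 8 to 19 mm out on either side of the stem, at right angles to the brass disc's slot. The disc is turned about the stem by an unknown angle, up to 0.55 rad (32 degrees) either way, and stiff: no pose tells it, feel or look.
- knob (a point): Point on the stem's axis at the underside of the black knob, 31 mm above seat. Stem 10 mm thick, knob 22 mm across and 10 mm high, wider than the slot: the weight must come in sideways, slot ahead, its underside 5 to 13 mm above seat. Pressed lightly and turned, it drops 5 mm when its slot is opposite the brass disc's and the keyway (1.5 mm free each side) takes the keys.
- carrier (a joint): Downward travel (m) of the sprung carrier with stem, knob and brass disc: 0 at its top stop, 0.017 fully down. It starts to give at about 2.3 N and takes 0.7 N more per mm; under the released weight it sags 1 to 3 mm.
- tester: Spring tester, fixed to the bench. Origin: centre of the base's underside, on the stem's axis; z up, x as at seat, pointing away from the robot within 23 degrees. Blue base 110 x 96 x 14 mm, screws to 20 mm, guide tube 35 mm across up to 52 mm above the bench, coil spring above it, carrier plate 38 mm across from 70 to 76 mm.
- marker: Paint marker, white with blue cap, 136 x 14 x 14 mm, lying on the bench; bystander. Origin at the middle of its underside.
- spark_plug: Spark plug lying on the bench, 66 x 21 x 18 mm; bystander. Origin at the middle of its underside.
- bearing: Ball bearing, 52 mm across, 15 mm high, flat on the bench; bystander. Origin at the middle of its underside.
- dish: Round steel parts dish, 107 mm across, 20 mm high; bystander. Origin at the middle of its underside.
Mind the look-alikes: they are no part of the job. What is shaped like the weight but green or orange is not meant.

How it is judged:
By the outcome, as a careful person would: the job done as asked, in the order asked, and still so for the second after the job is handed in, with the robot touching nothing.
It also fails if it takes over 72 s, if anything falls off the work surface, if the arm or the gripper's body presses on something with over 40 N, if the wrist force passes 120 N, or if a joint passes its speed limit or range.

ROBOT

A 6-joint arm with a two-finger parallel gripper is mounted at the origin on a cart in front of the work surface, level with it; the furniture and walls round the work are solid. World frame = base frame: x ahead of the robot, y to its left, z up, the work surface at z = 0. Lengths are in m, angles in rad, forces in N, time in s.
With the tool pointing down it reaches from about 0.225 to 0.875 m from the base axis. Payload 3.4 kg.
Tool frame: the origin (TCP) lies midway between the tips of the shut fingers; the grasp point (between the pads) lies 19 mm behind it (manip.pinch_z is the distance from the TCP to the grasp point, in m); z points along the fingers, y is the line along which they close (so a half turn about z gives the same grasp; the last joint's range is limited). The gripper opens to 85 mm and grips with 20 to 120 N. Pads are 22 mm wide; open, the fingers measure 114 mm over their backs; the gripper's body (76 mm by 85 mm) begins 54 mm behind the grasp point. The pads swing forward as they close: fully open they stand 13 mm farther back than shut.
Start: joints at [-1.422, 0.276, 1.505, -0, 1.361, -0.121], TCP at [0.153, -0.554, 0.231] pointing down, gripper open.
Joint ranges: [-2.89, 2.89], [-0.75, 2.08], [0.22, 2.7], [-1.18, 4.32], [0.11, 2.71], [-2.7, 2.7]. Speed limits (rad/s): [2.57, 2.57, 3.14, 3.14, 3.14, 3.14].

INTERFACE

Orientations are given as a unit quaternion [w, x, y, z].
In Python, from rig import manip gives the robot as it stands.
- The arm moves only by the tool carry_out, never from a script. Its arguments are lists of equal length, an entry for each row: "delta_pos": the shift along the tool's x, y, z scaled (see below), a list of three; "turn": the turn, a rotation vector about the tool's x, y, z scaled (see below), a list of three; "claw": the closure, from -1 (fully open) to 1 (shut). A call has 1 to 12 rows; each row is the pose to reach, as a shift and turn from the pose commanded when the call began, along the tool's axes at that moment; what a row does not reach only later rows make up. The controller multiplies each number of a shift by 400 mm and each number of a turn by 30 degrees. A row lasts 1/10 s, in which the tool goes at most 50 mm and 8.59 degrees, less where a joint would pass 70% of its speed; a pose out of reach is approached as far as the arm can. A call with a number of a shift or a turn outside -1 to 1 is refused whole. A call with a gripper value outside its range is refused whole. The fingers move at their own pace and stop on an object; "force" is the grip in N (left out, the last holds). Time passes only in rows, so rows that repeat a pose let the fingers close. It gives the time, the measured TCP pose, the force, the opening and the grip force at its end, in the units of the state.
- manip.get_state(): the state, without advancing time (a new reading comes with each control period).
- manip.get_image(name): name is "scene" or "top"; returns a dict with "image" (384x512x3 uint8, red, green, blue), "z_map" (384x512 float32, m along the optical axis (not along the pixel's ray), 0 where there is no reading), "fx", "fy", "cx", "cy" (pixels), "world_to_cam" (4x4, takes a point from world to camera coordinates). Camera axes: x right, y down, z forward; pixel columns grow to the right and rows downward; lengths in m; the calibration is good to about 2 mm. A picture is of the moment at which its call begins.
- manip.sign_off(): hands the job in; it is judged then, once.
Trained networks look in the newest picture that a camera, given by its name, has taken for a name from the list of things; names that differ only in an ending like _2 or _b are one class to them, and where a whole thing is asked for, a point or a joint stands for the part that bears it (a point fixed in the world has none). Each returns a list of dicts, best first, with "score" (0 to 1); they miss things now and then, are a little off and sometimes report something else, mostly with a low value. They report only what shows in the picture. A call takes as long as a camera call. They do not tell look-alikes from the thing itself.
- manip.spot_in(camera, query): "point" ([x, y, z] in m, in world coordinates, good to about 4 mm: the middle of the surface that is visible of it).
- manip.place_of(camera, query): "point" ([x, y, z] in m, in world coordinates, good to about 4 mm: a listed point, or the origin of a listed thing).
The state is a dict: "clock": time; "qpos": joint angles; "qd": joint speeds; "effort": joint torques, N m; "position": TCP position; "ee_rot": TCP orientation; "contact_force": force on the tool from outside, world axes, zero at the start; "moment": the same for the moment, N m; "width": finger opening in m; "gripper_force": force on a finger pad.
Only numpy, scipy, OpenCV 4.12 (cv2) and the standard library are available. Lean on these libraries where they do the work, as an engineer would, in place of code of your own. Each camera call takes 0.05 s, during which the arm holds its last target. There are 200 camera calls.

## Working session

There is one attempt and no reset: what is moved stays moved. The work goes in short steps, Python scripts to look and compute and a tool call to move; the robot and the scene stay as the last step left them, time stands still between calls to the robot, and variables do not carry over. Pictures are saved under pics/ and viewed, at most 10 in all, crops included, and the job is handed in when it is done.

Besides the shell and the picture viewer there is one more tool, called after "Request:" by a JSON object that holds its "fn" and its "kwargs", one argument or row to a line. carry_out: Moves the arm, as the interface text tells. Shifts and turns lie within -1 to 1; 1 stands for 400 mm of shift or 30 degrees of turn. Its arguments: {"type":"object","properties":{"delta_pos":{"type":"array","items":{"type":"array","items":{"type":"number","minimum":-1,"maximum":1}}},"turn":{"type":"array","items":{"type":"array","items":{"type":"number","minimum":-1,"maximum":1}}},"claw":{"type":"array","items":{"type":"number"}},"force":{"type":"number"}},"required":["delta_pos","turn","claw"]}

```bash
mkdir -p pics; ls; cat > h.py <<'E'
import numpy as np, cv2
from rig import manip
def shot(cam,fn=None):
    d=manip.get_image(cam)
    if fn: cv2.imwrite('pics/'+fn,d['image'][:,:,::-1])
    return d
def world(d,u,v,z=None):
    z=d['z_map'][int(v),int(u)] if z is None else z
    p=np.array([(u-d['cx'])/d['fx']*z,(v-d['cy'])/d['fy']*z,z,1])
    return (np.linalg.inv(d['world_to_cam'])@p)[:3]
def pix(d,p):
    c=d['world_to_cam']@np.r_[p,1]; return np.array([c[0]/c[2]*d['fx']+d['cx'],c[1]/c[2]*d['fy']+d['cy']])
E
python3 - <<'E'
from h import *
np.set_printoptions(precision=4,suppress=True)
a=shot('scene');b=shot('top')
cv2.imwrite('pics/a.png',cv2.resize(np.vstack([a['image'],b['image']])[:,:,::-1],None,fx=.78,fy=.78))
for n,d in(('scene',a),('top',b)):
    print(n,d['fx'],np.linalg.inv(d['world_to_cam'])[:3])
    for q in['weight','slot_mouth','seat','key_top','knob','tester','marker','spark_plug','bearing','dish']:
        for r in manip.place_of(n,q)[:4]: print(q,r['score'],np.array(r['point']),pix(d,r['point']))
print(manip.get_state())
E
```

```text
pics
scene 380.7284280642495 [[-0.8693 -0.3732  0.324   0.1914]
 [-0.4942  0.6573 -0.5689  0.5125]
 [-0.0007 -0.6547 -0.7559  0.9453]]
weight 0.84 [ 0.4507  0.1561 -0.0013] [232.4319 302.8556]
weight 0.79 [0.3347 0.1095 0.0014] [279.8653 308.5021]
weight 0.64 [0.621  0.0306 0.0013] [205.4114 240.8104]
weight 0.61 [ 0.5855 -0.1958  0.0003] [253.383  195.0363]
slot_mouth 0.93 [0.3125 0.1289 0.007 ] [284.3614 318.0228]
slot_mouth 0.9 [0.5729 0.091  0.0069] [207.3583 262.3762]
slot_mouth 0.76 [0.4346 0.1307 0.0095] [242.5234 296.0001]
slot_mouth 0.72 [ 0.4571 -0.0088  0.0102] [260.4442 252.7346]
seat 0.77 [ 0.5883 -0.1936  0.0869] [252.3658 176.9613]
seat 0.47 [ 0.5828 -0.1989  0.1164] [254.819  169.8457]
seat 0.17 [ 0.5882 -0.1937  0.0026] [252.3497 194.6923]
key_top 0.46 [ 0.5888 -0.1971  0.0957] [252.7893 174.2255]
knob 0.68 [ 0.5842 -0.2009  0.1162] [254.7381 169.3207]
tester 0.8 [ 0.588  -0.1954  0.0045] [252.6608 193.9921]
marker 0.69 [ 0.6713 -0.048   0.0005] [206.2068 215.9457]
spark_plug 0.7 [ 0.5014 -0.4148  0.0005] [304.647  162.9341]
spark_plug 0.38 [ 0.4612 -0.0509  0.001 ] 
[... 982 characters left out ...]
0.0504 -0.0017] [222.4208 139.9382]
spark_plug 0.51 [ 0.4634 -0.0554  0.0017] [222.9443 216.3183]
bearing 0.64 [ 0.7274  0.0921 -0.0003] [169.8876 117.7602]
dish 0.85 [ 0.5074 -0.4182 -0.0015] [358.5907 201.6095]
{'clock': 1.1, 'qpos': array([-1.422 ,  0.2759,  1.5049, -0.    ,  1.3607, -0.121 ]), 'qd': array([-0.0011,  0.0024, -0.0001,  0.0018,  0.002 , -0.0008]), 'effort': array([  0.0001, -41.6673, -24.61  ,  -0.0001,  -0.    ,  -0.    ]), 'position': array([ 0.1533, -0.5542,  0.2313]), 'ee_rot': array([ 0.    ,  0.9909,  0.1345, -0.    ]), 'contact_force': array([-0.4405,  0.6955,  0.0175]), 'moment': array([ 0.0203,  0.0193, -0.0747]), 'gripper_force': 0.0, 'width': 0.08543034026013419}
```

View pics/a.png

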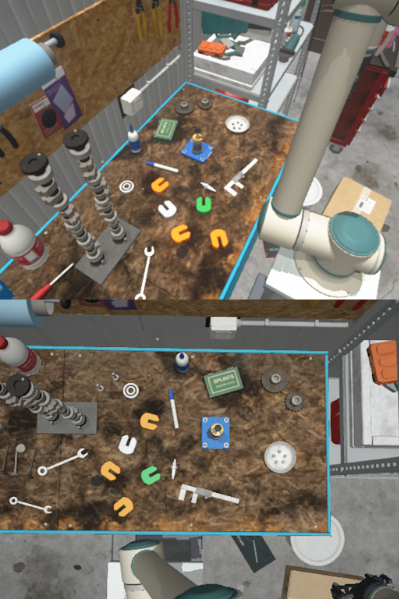

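```bash
python3 - <<'E'
from h import *
a=shot('scene');b=shot('top')
def crop(d,u,v,r=34,s=370): return cv2.resize(d['image'][v-r:v+r,u-r:u+r,::-1],(s,s),interpolation=cv2.INTER_CUBIC)
top=np.hstack([crop(b,164,183,24,390),crop(b,278,165,30,390)])
cv2.imwrite('pics/b.png',top)
cv2.imwrite('pics/c.png',np.hstack([crop(a,216,265,24,390),crop(a,252,180,30,390)]))
np.set_printoptions(precision=4,suppress=True)
# weight mask by colour & height
for n,d,c,r in(('top',b,(164,183),30),('scene',a,(216,266),30)):
    im=d['image'];hsv=cv2.cvtColor(im,cv2.COLOR_RGB2HSV)
    V,U=np.mgrid[c[1]-r:c[1]+r,c[0]-r:c[0]+r]
    P=np.array([world(d,u,v) for u,v in zip(U.ravel(),V.ravel())])
    s=hsv[V.ravel(),U.ravel()]
    m=(P[:,2]>.012)&(P[:,2]<.03)&(s[:,1]<70)
    Q=P[m];print(n,m.sum(),np.median(Q,0),Q.min(0),Q.max(0))
    (cx,cy),rad=cv2.minEnclosingCircle((Q[:,:2]*1000).astype(np.float32));print(cx,cy,rad)
    print(cv2.minAreaRect((Q[:,:2]*1000).astype(np.float32)))
# tester base: blue
for n,d,c,r in(('top',b,(278,168),40),('scene',a,(252,190),40)):
    hsv=cv2.cvtColor(d['image'],cv2.COLOR_RGB2HSV)
    V,U=np.mgrid[c[1]-r:c[1]+r,c[0]-r:c[0]+r];V=V.ravel();U=U.ravel()
    P=np.array([world(d,u,v) for u,v in zip(U,V)]);s=hsv[V,U]
    m=(abs(s[:,0].astype(int)-110)<12)&(s[:,1]>140)&(P[:,2]<.02)&(P[:,2]>.008)
    Q=P[m];print(n,m.sum(),np.median(Q,0),cv2.minAreaRect((Q[:,:2]*1000).astype(np.float32)))
    m=(P[:,2]>.11)&(P[:,2]<.145);print('knob',m.sum(),P[m].mean(0),P[m].max(0),P[m].min(0))
E
```

```text
top 358 [0.5385 0.1063 0.0182] [0.5116 0.0743 0.0125] [0.5726 0.1317 0.0259]
543.3800659179688 103.9024658203125 32.22394561767578
((541.021240234375, 104.78337097167969), (52.337127685546875, 58.945220947265625), 71.00271606445312)
scene 315 [0.5385 0.1053 0.019 ] [0.512  0.0715 0.0122] [0.5755 0.1313 0.0234]
543.3811645507812 101.69935607910156 32.63357162475586
((542.7061767578125, 101.69348907470703), (52.428382873535156, 61.80744552612305), 68.81504821777344)
top 863 [ 0.5822 -0.1894  0.0139] ((587.7998657226562, -193.55838012695312), (107.38412475585938, 93.73262023925781), 0.482582688331604)
knob 60 [ 0.5878 -0.1935  0.1285] [ 0.598  -0.1846  0.1342] [ 0.578  -0.2048  0.1204]
scene 416 [ 0.574  -0.1812  0.0151] ((587.5200805664062, -195.4702911376953), (107.13526153564453, 96.31231689453125), 1.4338667392730713)
knob 39 [ 0.588  -0.1932  0.1276] [ 0.5989 -0.1848  0.133 ] [ 0.5787 -0.205   0.1106]
```

View pics/b.png

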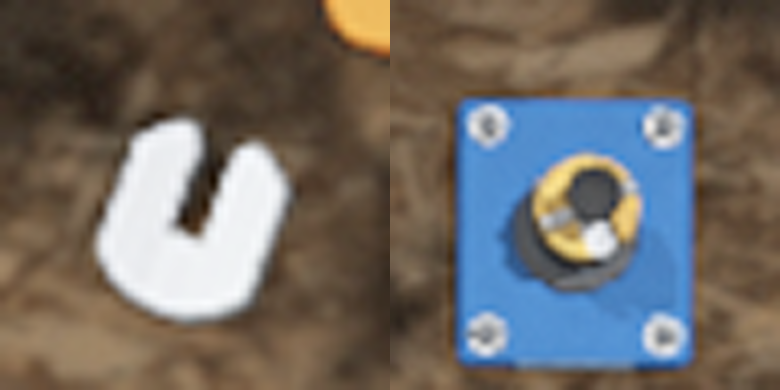

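View pics/c.png

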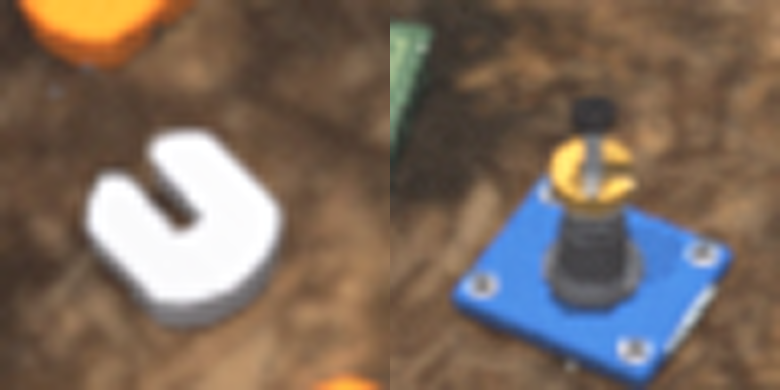

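The steel weight is the white-grey one at top-view pixel (164,185). Its look-alikes are green at (192,219) and orange at (192,156), (143,219) and (160,266). It is at about (0.543, 0.103), top at about 18 mm, with the slot towards about -20°. The brass disc's keys look turned by about +22° in the top view, so I'll rectify both views to check that.

```bash
python3 - <<'E'
from h import *
out=[]
for n in('top','scene'):
    d=shot(n)
    for z in(.088,.093):
        c=np.array([.588,-.1945]);h=.028
        # output: up=+x, right=-y
        w=[[c[0]+h,c[1]+h,z],[c[0]+h,c[1]-h,z],[c[0]-h,c[1]-h,z],[c[0]-h,c[1]+h,z]]
        src=np.float32([pix(d,np.array(p)) for p in w]);S=300
        M=cv2.getPerspectiveTransform(src,np.float32([[0,0],[S,0],[S,S],[0,S]]))
        o=cv2.warpPerspective(np.ascontiguousarray(d['image'][:,:,::-1]),M,(S,S),flags=cv2.INTER_CUBIC)
        for a in (0,):
            cv2.circle(o,(150,150),int(20/56*300),(255,0,255),1)
        out.append(o)
cv2.imwrite('pics/d.png',np.vstack([np.hstack(out[:2]),np.hstack(out[2:])]))
def step(tp,tyaw,p,yaw):
    c,s=np.cos(yaw),np.sin(yaw);R=np.array([[c,s,0],[s,-c,0],[0,0,-1]])
    return R.T@(np.array(tp)-p)/.4, -np.degrees((tyaw-yaw))/30
E
cat >> h.py <<'E'
def go(tp,tyaw_deg):
    s=manip.get_state();p=s['position'];w,x,y,z=s['ee_rot']
    from scipy.spatial.transform import Rotation as Ro
    R=Ro.from_quat([x,y,z,w]).as_matrix()
    c,t=np.cos(np.radians(tyaw_deg)),np.sin(np.radians(tyaw_deg));T=np.array([[c,t,0],[t,-c,0],[0,0,-1]])
    print('dpos',np.round(R.T@(np.array(tp)-p)/.4,4),'turn',np.round(np.degrees(Ro.from_matrix(R.T@T).as_rotvec())/30,4),'t',s['clock'])
E
python3 -c "
from h import *
go([.543,.103,.11],-20)"
```

```text
dpos [ 1.3771 -1.3239  0.3032] turn [ 2.000e-04 -0.000e+00  1.182e+00] t 1.3
```

View pics/d.png

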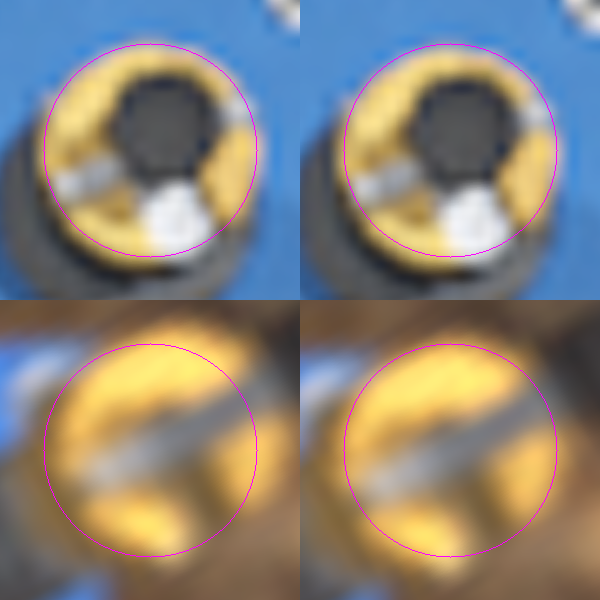

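The rectified views put the brass keys on a line turned about +23°: left key at (85,180), right key at (240,105), slot to the lower right at (178,215). The stem axis is near (0.5875, -0.195). Moving above the weight.

Request:
{"fn": "carry_out", "kwargs": {
  "delta_pos": [
    [0.69, -0.66, 0.15],
    [0.69, -0.66, 0.15],
    [0.69, -0.66, 0.15],
    [0.69, -0.66, 0.15],
    [0.69, -0.66, 0.15],
    [0.69, -0.66, 0.15],
    [0.69, -0.66, 0.15],
    [0.69, -0.66, 0.15],
    [0.69, -0.66, 0.15]
  ],
  "turn": [
    [0, 0, 0.6],
    [0, 0, 0.6],
    [0, 0, 0.6],
    [0, 0, 0.6],
    [0, 0, 0.6],
    [0, 0, 0.6],
    [0, 0, 0.6],
    [0, 0, 0.6],
    [0, 0, 0.6]
  ],
  "claw": [-1, -1, -1, -1, -1, -1, -1, -1, -1]
}}

```text
clock: 2.2
position: [0.3497, -0.222, 0.1707]
ee_rot: [-0.001, 1.0, -0.019, -0.0]
contact_force: [-0.7, -0.7, -0.6]
width: 0.0852
gripper_force: 0.0
```

```bash
python3 -c "
from h import *
go([.543,.103,.06],-20)"
```

```text
dpos [ 0.4515 -0.8298  0.279 ] turn [-0.0052  0.0018  0.5924] t 2.2
```

Request:
{"fn": "carry_out", "kwargs": {
  "delta_pos": [
    [0.45, -0.83, 0.28],
    [0.45, -0.83, 0.28],
    [0.45, -0.83, 0.28],
    [0.45, -0.83, 0.28],
    [0.45, -0.83, 0.28],
    [0.45, -0.83, 0.28],
    [0.45, -0.83, 0.28],
    [0.45, -0.83, 0.28],
    [0.45, -0.83, 0.28],
    [0.45, -0.83, 0.28],
    [0.45, -0.83, 0.28]
  ],
  "turn": [
    [0, 0, 0.58],
    [0, 0, 0.58],
    [0, 0, 0.58],
    [0, 0, 0.58],
    [0, 0, 0.58],
    [0, 0, 0.58],
    [0, 0, 0.58],
    [0, 0, 0.58],
    [0, 0, 0.58],
    [0, 0, 0.58],
    [0, 0, 0.58]
  ],
  "claw": [-1, -1, -1, -1, -1, -1, -1, -1, -1, -1, -1]
}}

```text
clock: 3.3
position: [0.543, 0.0962, 0.0593]
ee_rot: [0.001, 0.985, -0.173, -0.0]
contact_force: [-0.1, -0.2, 0.6]
width: 0.0855
gripper_force: 0.0
```

```bash
python3 -c "
from h import *
go([.543,.103,.003],-20)
b=shot('top')
print(manip.pinch_z,manip.get_state()['position'])
cv2.imwrite('pics/e.png',cv2.resize(b['image'][130:240,110:220,::-1],None,fx=4,fy=4))"
```

```text
dpos [-0.0056 -0.0162  0.1408] turn [0.0025 0.0011 0.0017] t 3.3
0.0187 [0.54287002 0.09586464 0.05960248]
```

Request:
{"fn": "carry_out", "kwargs": {
  "delta_pos": [
    [-0.006, -0.016, 0.12],
    [-0.006, -0.016, 0.149],
    [-0.006, -0.016, 0.149],
    [-0.006, -0.016, 0.149],
    [-0.006, -0.016, 0.149],
    [-0.006, -0.016, 0.149],
    [-0.006, -0.016, 0.149],
    [-0.006, -0.016, 0.149],
    [-0.006, -0.016, 0.149],
    [-0.006, -0.016, 0.149]
  ],
  "turn": [
    [0, 0, 0],
    [0, 0, 0],
    [0, 0, 0],
    [0, 0, 0],
    [0, 0, 0],
    [0, 0, 0],
    [0, 0, 0],
    [0, 0, 0],
    [0, 0, 0],
    [0, 0, 0]
  ],
  "claw": [-1, -1, -1, 1, 1, 1, 1, 1, 1, 1],
  "force": 50
}}

```text
clock: 4.35
position: [0.5444, 0.1035, 0.0016]
ee_rot: [0.0, 0.985, -0.173, 0.001]
contact_force: [-1.7, -2.8, 5.9]
width: 0.0508
gripper_force: 53.3
```

```bash
python3 -c "
from h import *
print(manip.get_state())
go([.543,.103,.17],-20)"
```

```text
{'clock': 4.35, 'qpos': array([ 6.32944762e-02,  4.67615979e-01,  1.85899186e+00, -1.96813575e-03,
        8.12316603e-01,  1.98280864e+00]), 'qd': array([-1.56741638e-03,  1.94317615e-04,  3.96929347e-04, -1.45148061e-05,
        1.82591712e-03, -5.81227829e-04]), 'effort': array([ 1.57688286e+00, -4.16290927e+01, -1.57783753e+01,  7.59156793e-01,
       -5.12386411e-01, -3.02651734e-02]), 'position': array([0.54437215, 0.1035193 , 0.00162268]), 'ee_rot': array([ 3.81038588e-04,  9.84953855e-01, -1.72810916e-01,  1.46498727e-03]), 'contact_force': array([-1.74190156, -2.77410966,  5.94061111]), 'moment': array([-0.52872524,  0.18737188, -0.03515482]), 'gripper_force': 53.343133656308055, 'width': 0.0507814900153252}
dpos [-0.0015  0.0025 -0.4209] turn [ 0.0005 -0.0058  0.0032] t 4.35
```

Request:
{"fn": "carry_out", "kwargs": {
  "delta_pos": [
    [0, 0, -0.05],
    [0, 0, -0.16],
    [0, 0, -0.28],
    [0, 0, -0.4],
    [0, 0, -0.43],
    [0, 0, -0.43],
    [0, 0, -0.43]
  ],
  "turn": [
    [0, 0, 0],
    [0, 0, 0],
    [0, 0, 0],
    [0, 0, 0],
    [0, 0, 0],
    [0, 0, 0],
    [0, 0, 0]
  ],
  "claw": [1, 1, 1, 1, 1, 1, 1]
}}

```text
clock: 5.05
position: [0.5417, 0.1042, 0.17]
ee_rot: [0.0, 0.985, -0.173, -0.002]
contact_force: [0.5, -0.5, -3.9]
width: 0.0508
gripper_force: 54.4
```

```bash
python3 -c "
from h import *
np.set_printoptions(precision=4,suppress=True)
s=manip.get_state();p=s['position'];print(p,s['contact_force'],s['width'])
a=shot('scene');b=shot('top')
ims=[]
for n,d in(('scene',a),('top',b)):
    for q in('weight','slot_mouth','keyway'):
        for r in manip.place_of(n,q)[:6]:
            if np.linalg.norm(np.array(r['point'])-p)<.08: print(n,q,r['score'],np.array(r['point']))
    u,v=pix(d,p).astype(int);ims.append(cv2.resize(d['image'][v-32:v+32,u-32:u+32,::-1],(390,390),interpolation=cv2.INTER_CUBIC))
cv2.imwrite('pics/f.png',np.hstack(ims))
go([.588-.07,-.195-.012,.17],10)
"
```

```text
[0.5417 0.1042 0.17  ] [ 0.5091 -0.5323 -3.9359] 0.05078644740054394
scene weight 0.78 [0.5406 0.1068 0.1667]
scene weight 0.74 [0.5709 0.0954 0.1773]
scene slot_mouth 0.94 [0.5717 0.094  0.1751]
scene keyway 0.65 [0.5401 0.102  0.1724]
top weight 0.61 [0.5435 0.1104 0.1683]
top slot_mouth 0.42 [0.5653 0.0985 0.1768]
top keyway 0.49 [0.5402 0.1033 0.1764]
dpos [0.2065 0.7529 0.0022] turn [ 0.0007  0.0032 -0.9981] t 5.45
```

View pics/f.png

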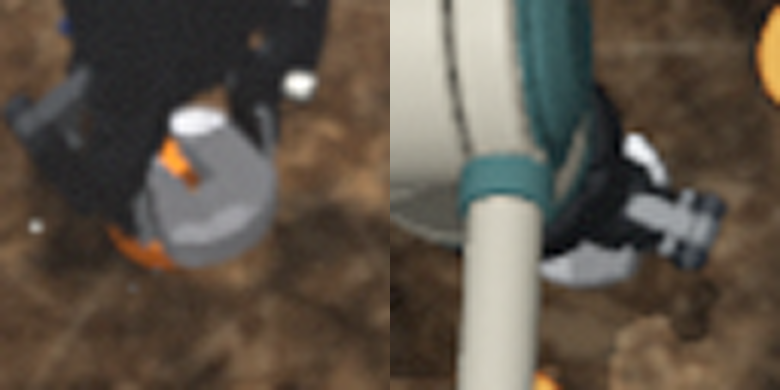

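The weight is held squarely: the scene view shows it at (210,190) between the fingers with its slot to the upper left. Its centre is at the TCP within about 3 mm. Next I'll go to the pre-insert spot.

Request:
{"fn": "carry_out", "kwargs": {
  "delta_pos": [
    [0.18, 0.745, 0],
    [0.18, 0.745, 0],
    [0.18, 0.745, 0],
    [0.18, 0.745, 0],
    [0.18, 0.745, 0],
    [0.18, 0.745, 0],
    [0.18, 0.745, 0],
    [0.18, 0.745, 0],
    [0.18, 0.745, 0]
  ],
  "turn": [
    [0, 0, -1],
    [0, 0, -1],
    [0, 0, -1],
    [0, 0, -1],
    [0, 0, -1],
    [0, 0, -1],
    [0, 0, -1],
    [0, 0, -1],
    [0, 0, -1]
  ],
  "claw": [1, 1, 1, 1, 1, 1, 1, 1, 1]
}}

```text
clock: 6.35
position: [0.5092, -0.2005, 0.1714]
ee_rot: [-0.001, 0.996, 0.087, -0.0]
contact_force: [-0.6, 1.3, -3.6]
width: 0.0507
gripper_force: 54.6
```

```bash
python3 -c "
from h import *
s=manip.get_state();print(s['position'],s['contact_force'])
go([.527,-.206,.0985],10)
"
```

```text
[ 0.50915482 -0.20048816  0.17135691] [-0.63839945  1.34564552 -3.61026246]
dpos [0.0416 0.0215 0.1821] turn [-0.0023  0.0006 -0.0012] t 6.35
```

Request:
{"fn": "carry_out", "kwargs": {
  "delta_pos": [
    [0.025, 0.02, 0.08],
    [0.04, 0.02, 0.16],
    [0.04, 0.02, 0.18],
    [0.04, 0.02, 0.182],
    [0.04, 0.02, 0.182]
  ],
  "turn": [
    [0, 0, 0],
    [0, 0, 0],
    [0, 0, 0],
    [0, 0, 0],
    [0, 0, 0]
  ],
  "claw": [1, 1, 1, 1, 1]
}}

```text
clock: 6.85
position: [0.527, -0.205, 0.0998]
ee_rot: [0.0, 0.996, 0.088, 0.0]
contact_force: [-0.3, -0.8, -3.7]
width: 0.0507
gripper_force: 54.5
```

```bash
python3 -c "
from h import *
np.set_printoptions(precision=4,suppress=True)
s=manip.get_state();p=s['position'];print(p,s['contact_force'])
a=shot('scene');b=shot('top');ims=[]
for n,d in(('scene',a),('top',b)):
    for q in('weight','slot_mouth','keyway','knob','seat','key_top'):
        for r in manip.place_of(n,q)[:6]:
            if np.linalg.norm(np.array(r['point'])-p)<.1: print(n,q,r['score'],np.array(r['point']))
    u,v=pix(d,p+[.03,.005,.01]).astype(int);ims.append(cv2.resize(d['image'][v-36:v+36,u-36:u+36,::-1],(390,390),interpolation=cv2.INTER_CUBIC))
cv2.imwrite('pics/g.png',np.hstack(ims))
go([.527,-.206,.0985],10)
"
```

```text
[ 0.527  -0.205   0.0998] [-0.3223 -0.7635 -3.7399]
scene weight 0.52 [ 0.5282 -0.2048  0.0948]
scene slot_mouth 0.44 [ 0.5573 -0.1994  0.1056]
scene keyway 0.44 [ 0.5235 -0.2071  0.1042]
scene knob 0.46 [ 0.5845 -0.1982  0.1162]
scene seat 0.7 [ 0.5912 -0.1935  0.0881]
scene key_top 0.57 [ 0.5849 -0.199   0.0951]
top weight 0.58 [ 0.5279 -0.2021  0.0986]
top keyway 0.36 [ 0.5265 -0.2027  0.1046]
dpos [0.0009 0.0014 0.001 ] turn [0.0001 0.     0.0017] t 7.55
```

View pics/g.png

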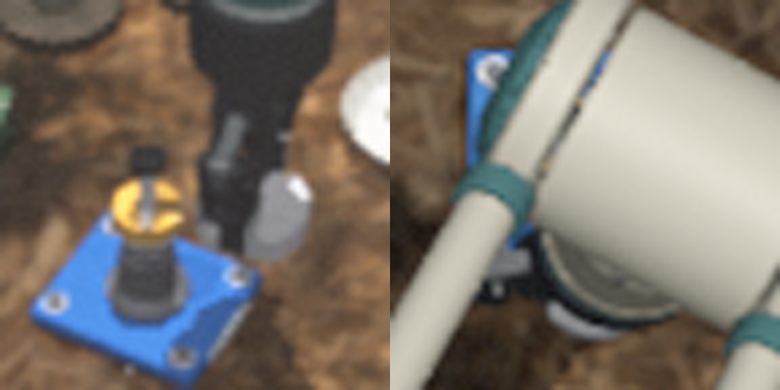

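Request:
{"fn": "carry_out", "kwargs": {
  "delta_pos": [
    [0.03, 0, 0],
    [0.055, 0, 0],
    [0.07, 0, 0],
    [0.085, 0, 0],
    [0.1, 0, 0],
    [0.1, 0, 0]
  ],
  "turn": [
    [0, 0, 0],
    [0, 0, 0],
    [0, 0, 0],
    [0, 0, 0],
    [0, 0, 0],
    [0, 0, 0]
  ],
  "claw": [1, 1, 1, 1, 1, 1]
}}

```text
clock: 8.15
position: [0.5673, -0.1987, 0.0988]
ee_rot: [0.0, 0.996, 0.088, 0.001]
contact_force: [0.8, -1.4, -4.6]
width: 0.0505
gripper_force: 54.6
```

```bash
python3 -c "
from h import *
np.set_printoptions(precision=4,suppress=True)
s=manip.get_state();p=s['position'];print(p,s['contact_force'],s['moment'])
go([.5875,-.195,.0985],10)
"
```

```text
[ 0.5673 -0.1987  0.0988] [ 0.8066 -1.4324 -4.6023] [-0.2253 -0.1525 -0.0132]
dpos [ 0.0514 -0.0002  0.0009] turn [ 0.0017 -0.0023  0.0028] t 8.15
```

Request:
{"fn": "carry_out", "kwargs": {
  "delta_pos": [
    [0.012, 0, 0],
    [0.022, 0, 0],
    [0.032, 0, 0],
    [0.041, 0, 0],
    [0.046, 0, 0],
    [0.046, 0, 0]
  ],
  "turn": [
    [0, 0, 0],
    [0, 0, 0],
    [0, 0, 0],
    [0, 0, 0],
    [0, 0, 0],
    [0, 0, 0]
  ],
  "claw": [1, 1, 1, 1, 1, 1]
}}

```text
clock: 8.75
position: [0.5847, -0.1954, 0.0989]
ee_rot: [0.0, 0.996, 0.088, 0.0]
contact_force: [0.8, -2.8, -3.9]
width: 0.0502
gripper_force: 54.5
```

Request:
{"fn": "carry_out", "kwargs": {
  "delta_pos": [
    [0.004, 0, 0],
    [0.006, 0, 0],
    [0.006, 0, 0]
  ],
  "turn": [
    [0, 0, 0],
    [0, 0, 0],
    [0, 0, 0]
  ],
  "claw": [1, 1, 1]
}}

```text
clock: 9.05
position: [0.5864, -0.1951, 0.0989]
ee_rot: [0.0, 0.996, 0.088, -0.0]
contact_force: [-1.2, -2.9, -4.1]
width: 0.051
gripper_force: 54.6
```

Request:
{"fn": "carry_out", "kwargs": {
  "delta_pos": [
    [0.004, 0.0012, 0],
    [0.004, 0.0012, 0],
    [0.004, 0.0012, 0]
  ],
  "turn": [
    [0, 0, 0],
    [0, 0, 0],
    [0, 0, 0]
  ],
  "claw": [1, 1, 1]
}}

```text
clock: 9.35
position: [0.5884, -0.1948, 0.0989]
ee_rot: [-0.0, 0.996, 0.088, 0.0]
contact_force: [-0.3, -2.2, -4.1]
width: 0.0508
gripper_force: 54.6
```

Request:
{"fn": "carry_out", "kwargs": {
  "delta_pos": [
    [0.004, 0.0012, 0],
    [0.004, 0.0012, 0],
    [0.004, 0.0012, 0]
  ],
  "turn": [
    [0, 0, 0],
    [0, 0, 0],
    [0, 0, 0]
  ],
  "claw": [1, 1, 1]
}}

```text
clock: 9.65
position: [0.5897, -0.1946, 0.0988]
ee_rot: [-0.0, 0.996, 0.088, -0.0]
contact_force: [-0.3, 0.6, -3.6]
width: 0.0503
gripper_force: 54.6
```

Request:
{"fn": "carry_out", "kwargs": {
  "delta_pos": [
    [0.003, 0, 0],
    [0.004, 0, 0],
    [0.004, 0, 0]
  ],
  "turn": [
    [0, 0, 0],
    [0, 0, 0],
    [0, 0, 0]
  ],
  "claw": [1, 1, 1]
}}

```text
clock: 9.95
position: [0.5898, -0.1946, 0.0987]
ee_rot: [-0.0, 0.996, 0.088, -0.002]
contact_force: [-4.9, -0.7, -2.1]
width: 0.0506
gripper_force: 54.9
```

```bash
python3 -c "
from h import *
np.set_printoptions(precision=4,suppress=True)
s=manip.get_state();p=s['position'];print(p,s['contact_force'],s['moment'])
a=shot('scene');ims=[]
for n,d in(('scene',a),):
    for q in('weight','slot_mouth','keyway','knob','seat','key_top'):
        for r in manip.place_of(n,q)[:6]:
            if np.linalg.norm(np.array(r['point'])-p)<.1: print(n,q,r['score'],np.array(r['point']))
    u,v=pix(d,p+[.0,.0,.02]).astype(int);ims.append(cv2.resize(d['image'][v-32:v+32,u-32:u+32,::-1],(590,590),interpolation=cv2.INTER_CUBIC))
cv2.imwrite('pics/i.png',np.hstack(ims))
"
```

```text
[ 0.5898 -0.1946  0.0987] [-4.874  -0.6996 -2.0621] [-0.0907  0.8527  0.0234]
scene weight 0.41 [ 0.5901 -0.1945  0.0954]
scene slot_mouth 0.6 [ 0.5911 -0.1943  0.0853]
scene slot_mouth 0.45 [ 0.6233 -0.189   0.1048]
scene knob 0.59 [ 0.5847 -0.1966  0.1023]
scene knob 0.58 [ 0.586  -0.1988  0.1175]
scene seat 0.64 [ 0.5884 -0.1946  0.0965]
scene seat 0.41 [ 0.5884 -0.1922  0.086 ]
scene key_top 0.62 [ 0.591  -0.1988  0.0945]
```

View pics/i.png

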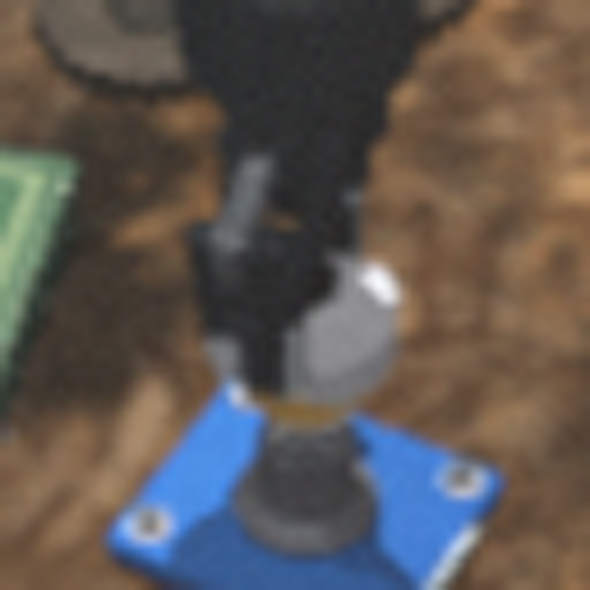

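The slot's end touched the stem: -5 N along x. The scene view shows the weight at (340,330) just above the brass disc and under the gripper. Now I'll back off about 2.6 mm to centre it and lower it.

Request:
{"fn": "carry_out", "kwargs": {
  "delta_pos": [
    [-0.0065, 0, 0],
    [-0.0065, 0, 0.003],
    [-0.0065, 0, 0.006],
    [-0.0065, 0, 0.008],
    [-0.0065, 0, 0.008]
  ],
  "turn": [
    [0, 0, 0],
    [0, 0, 0],
    [0, 0, 0],
    [0, 0, 0],
    [0, 0, 0]
  ],
  "claw": [1, 1, 1, 1, 1]
}}

```text
clock: 10.8
position: [0.589, -0.1954, 0.0955]
ee_rot: [0.0, 0.996, 0.088, 0.0]
contact_force: [0.2, 0.2, -3.3]
width: 0.0503
gripper_force: 54.6
```

Request:
{"fn": "carry_out", "kwargs": {
  "delta_pos": [
    [0, 0, 0.003],
    [0, 0, 0.005],
    [0, 0, 0.005],
    [0, 0, 0.005]
  ],
  "turn": [
    [0, 0, 0],
    [0, 0, 0],
    [0, 0, 0],
    [0, 0, 0]
  ],
  "claw": [1, 1, 1, 1]
}}

```text
clock: 11.2
position: [0.5891, -0.1955, 0.0941]
ee_rot: [0.0, 0.996, 0.088, 0.0]
contact_force: [-0.2, 0.2, -1.7]
width: 0.0507
gripper_force: 54.9
```

Request:
{"fn": "carry_out", "kwargs": {
  "delta_pos": [
    [0, 0, 0.003],
    [0, 0, 0.005],
    [0, 0, 0.005],
    [0, 0, 0.005]
  ],
  "turn": [
    [0, 0, 0],
    [0, 0, 0],
    [0, 0, 0],
    [0, 0, 0]
  ],
  "claw": [1, 1, 1, 1]
}}

```text
clock: 11.6
position: [0.5891, -0.1955, 0.0919]
ee_rot: [0.0, 0.996, 0.088, 0.0]
contact_force: [0.9, -0.4, -0.0]
width: 0.0504
gripper_force: 55.0
```

Request:
{"fn": "carry_out", "kwargs": {
  "delta_pos": [
    [0, 0, 0.003],
    [0, 0, 0.003],
    [0, 0, 0.003],
    [0, 0, 0.003]
  ],
  "turn": [
    [0, 0, 0],
    [0, 0, -0.05],
    [0, 0, -0.1],
    [0, 0, -0.1]
  ],
  "claw": [1, 1, 1, 1]
}}

```text
clock: 12.0
position: [0.5893, -0.1953, 0.0907]
ee_rot: [0.0, 0.993, 0.114, 0.001]
contact_force: [2.2, 2.1, 0.6]
width: 0.0509
gripper_force: 55.1
```

Request:
{"fn": "carry_out", "kwargs": {
  "delta_pos": [
    [0, 0, 0],
    [0, 0, 0],
    [0, 0, 0]
  ],
  "turn": [
    [0, 0, -0.05],
    [0, 0, -0.07],
    [0, 0, -0.07]
  ],
  "claw": [1, 1, 1]
}}

```text
clock: 12.3
position: [0.5885, -0.1956, 0.0904]
ee_rot: [0.0, 0.991, 0.132, -0.0]
contact_force: [0.9, 1.5, -0.0]
width: 0.0507
gripper_force: 55.1
```

Request:
{"fn": "carry_out", "kwargs": {
  "delta_pos": [
    [0, 0, 0],
    [0, 0, 0],
    [0, 0, 0]
  ],
  "turn": [
    [0, 0, -0.05],
    [0, 0, -0.07],
    [0, 0, -0.07]
  ],
  "claw": [1, 1, 1]
}}

```text
clock: 12.6
position: [0.5884, -0.1956, 0.0903]
ee_rot: [0.0, 0.989, 0.15, -0.0]
contact_force: [0.2, -0.5, 0.2]
width: 0.0512
gripper_force: 55.0
```

Request:
{"fn": "carry_out", "kwargs": {
  "delta_pos": [
    [0, 0, 0],
    [0, 0, 0],
    [0, 0, 0]
  ],
  "turn": [
    [0, 0, -0.05],
    [0, 0, -0.07],
    [0, 0, -0.07]
  ],
  "claw": [1, 1, 1]
}}

```text
clock: 12.9
position: [0.5884, -0.1954, 0.0901]
ee_rot: [-0.0, 0.986, 0.168, -0.0]
contact_force: [1.8, -0.2, -1.5]
width: 0.0507
gripper_force: 54.8
```

```bash
python3 -c "
from h import *
np.set_printoptions(precision=4,suppress=True)
s=manip.get_state();print(s['contact_force'],s['moment'])"
```

```text
[ 1.8344 -0.1553 -1.4949] [-0.0172 -0.134   0.1253]
```

Request:
{"fn": "carry_out", "kwargs": {
  "delta_pos": [
    [0, 0, 0],
    [0, 0, 0],
    [0, 0, 0]
  ],
  "turn": [
    [0, 0, -0.05],
    [0, 0, -0.07],
    [0, 0, -0.07]
  ],
  "claw": [1, 1, 1]
}}

```text
clock: 13.2
position: [0.5882, -0.1951, 0.0899]
ee_rot: [-0.0, 0.982, 0.186, -0.001]
contact_force: [-0.3, -0.1, -3.4]
width: 0.0509
gripper_force: 54.6
```

```bash
python3 -c "
from h import *
np.set_printoptions(precision=4,suppress=True)
s=manip.get_state();print(s['contact_force'],s['moment'])"
```

```text
[-0.2893 -0.135  -3.396 ] [-0.0406 -0.0475 -0.0216]
```

Request:
{"fn": "carry_out", "kwargs": {
  "delta_pos": [
    [0, 0, 0.002],
    [0, 0, 0.004],
    [0, 0, 0.004],
    [0, 0, 0.004]
  ],
  "turn": [
    [0, 0, 0],
    [0, 0, 0],
    [0, 0, 0],
    [0, 0, 0]
  ],
  "claw": [1, 1, 1, 1]
}}

```text
clock: 13.6
position: [0.5885, -0.1953, 0.0891]
ee_rot: [-0.0, 0.983, 0.186, -0.0]
contact_force: [-1.2, 1.0, -0.4]
width: 0.0509
gripper_force: 54.9
```

Request:
{"fn": "carry_out", "kwargs": {
  "delta_pos": [
    [0, 0, 0.002],
    [0, 0, 0.003],
    [0, 0, 0.003],
    [0, 0, 0.003]
  ],
  "turn": [
    [0, 0, 0],
    [0, 0, 0],
    [0, 0, 0],
    [0, 0, 0]
  ],
  "claw": [1, 1, 1, 1]
}}

```text
clock: 14.0
position: [0.5886, -0.1953, 0.0877]
ee_rot: [-0.0, 0.983, 0.186, -0.0]
contact_force: [-2.3, 1.7, 0.5]
width: 0.0507
gripper_force: 55.0
```

```bash
python3 -c "
from h import *
np.set_printoptions(precision=4,suppress=True)
s=manip.get_state();print(s['contact_force'],s['moment'],s['position'])"
```

```text
[-2.2554  1.747   0.4889] [ 0.203   0.3094 -0.0261] [ 0.5886 -0.1953  0.0877]
```

Request:
{"fn": "carry_out", "kwargs": {
  "delta_pos": [
    [0, 0, 0],
    [0, 0, 0],
    [0, 0, 0]
  ],
  "turn": [
    [0, 0, -0.04],
    [0, 0, -0.07],
    [0, 0, -0.07]
  ],
  "claw": [1, 1, 1]
}}

```text
clock: 14.3
position: [0.5892, -0.1956, 0.0879]
ee_rot: [0.0, 0.979, 0.204, 0.0]
contact_force: [-0.8, 0.7, 0.2]
width: 0.0507
gripper_force: 55.0
```

```bash
python3 -c "
from h import *
np.set_printoptions(precision=4,suppress=True)
s=manip.get_state();print(s['contact_force'],s['moment'],s['position'])
a=shot('scene')
s=manip.get_state();p=s['position'];print(s['contact_force'],s['moment'])
for q in('weight','slot_mouth','keyway','knob'):
        for r in manip.place_of('scene',q)[:6]:
            if np.linalg.norm(np.array(r['point'])-p)<.1: print(q,r['score'],np.array(r['point']))
u,v=pix(a,p).astype(int)
cv2.imwrite('pics/j.png',cv2.resize(a['image'][v-25:v+25,u-25:u+25,::-1],(590,590),interpolation=cv2.INTER_CUBIC))
s=manip.get_state();print(s['contact_force'],s['moment'])
"
```

```text
[-0.834   0.6616  0.1824] [0.0927 0.1647 0.0459] [ 0.5892 -0.1956  0.0879]
[-0.8318  0.3745 -1.1092] [0.1074 0.1087 0.0885]
weight 0.64 [ 0.5867 -0.1957  0.0874]
keyway 0.67 [ 0.5867 -0.1967  0.0933]
[ 0.6801  0.607  -0.1976] [0.1047 0.0341 0.0266]
```

View pics/j.png

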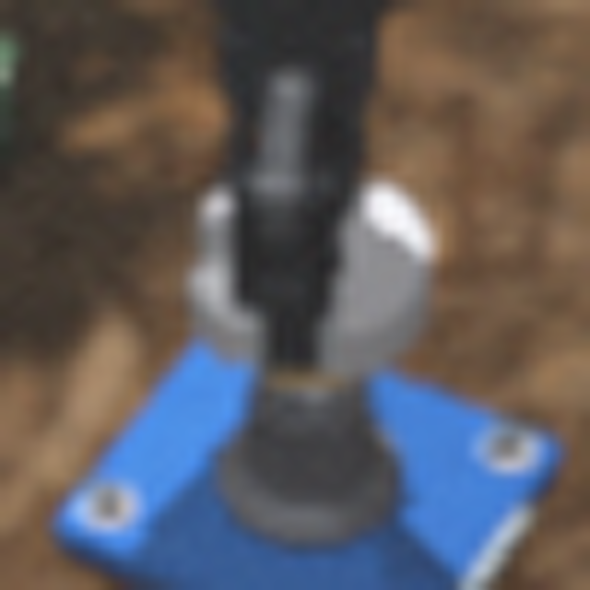

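The scene view shows the weight at (330,280) sitting low, with only a thin strip of brass at (310,378) below it. The force drop at about 20° and the new contact height, roughly 5 mm lower, match keys engaged. I'll press lightly to check that it's flat, ease back and release.

Request:
{"fn": "carry_out", "kwargs": {
  "delta_pos": [
    [0, 0, 0.003],
    [0, 0, 0.006],
    [0, 0, 0.006],
    [0, 0, 0.006]
  ],
  "turn": [
    [0, 0, 0],
    [0, 0, 0],
    [0, 0, 0],
    [0, 0, 0]
  ],
  "claw": [1, 1, 1, 1]
}}

```text
clock: 14.95
position: [0.5892, -0.1956, 0.0855]
ee_rot: [0.0, 0.979, 0.204, 0.0]
contact_force: [0.5, 0.2, 1.7]
width: 0.0508
gripper_force: 55.2
```

Request:
{"fn": "carry_out", "kwargs": {
  "delta_pos": [
    [0, 0, -0.003],
    [0, 0, -0.004],
    [0, 0, -0.004],
    [0, 0, -0.004]
  ],
  "turn": [
    [0, 0, 0],
    [0, 0, 0],
    [0, 0, 0],
    [0, 0, 0]
  ],
  "claw": [1, 1, 1, 1]
}}

```text
clock: 15.35
position: [0.5892, -0.1956, 0.087]
ee_rot: [0.0, 0.979, 0.204, 0.0]
contact_force: [1.3, 0.4, 0.3]
width: 0.051
gripper_force: 55.1
```

Request:
{"fn": "carry_out", "kwargs": {
  "delta_pos": [
    [0, 0, 0],
    [0, 0, 0],
    [0, 0, 0],
    [0, 0, 0],
    [0, 0, 0],
    [0, 0, 0],
    [0, 0, 0],
    [0, 0, -0.1],
    [0, 0, -0.2],
    [0, 0, -0.3],
    [0, 0, -0.35],
    [0, 0, -0.35]
  ],
  "turn": [
    [0, 0, 0],
    [0, 0, 0],
    [0, 0, 0],
    [0, 0, 0],
    [0, 0, 0],
    [0, 0, 0],
    [0, 0, 0],
    [0, 0, 0],
    [0, 0, 0],
    [0, 0, 0],
    [0, 0, 0],
    [0, 0, 0]
  ],
  "claw": [-1, -1, -1, -1, -1, -1, -1, -1, -1, -1, -1, -1]
}}

```text
clock: 16.55
position: [0.5907, -0.1962, 0.2311]
ee_rot: [0.002, 0.979, 0.204, 0.003]
contact_force: [-0.5, 0.2, 0.5]
width: 0.0853
gripper_force: 0.0
```

Request:
{"fn": "carry_out", "kwargs": {
  "delta_pos": [
    [-0.1, -0.1, 0],
    [-0.2, -0.2, 0],
    [-0.3, -0.3, 0],
    [-0.4, -0.4, 0],
    [-0.5, -0.5, 0],
    [-0.5, -0.5, 0],
    [-0.5, -0.5, 0]
  ],
  "turn": [
    [0, 0, 0],
    [0, 0, 0],
    [0, 0, 0],
    [0, 0, 0],
    [0, 0, 0],
    [0, 0, 0],
    [0, 0, 0]
  ],
  "claw": [-1, -1, -1, -1, -1, -1, -1]
}}

```text
clock: 17.25
position: [0.3202, -0.0893, 0.2253]
ee_rot: [-0.002, 0.979, 0.204, -0.002]
contact_force: [0.6, -1.4, -0.1]
width: 0.0853
gripper_force: 0.0
```

```bash
python3 -c "
from h import *
np.set_printoptions(precision=4,suppress=True)
c=np.array([.588,-.195,.105]);ims=[]
for n in('scene','top'):
    d=shot(n)
    for q in('weight','slot_mouth','keyway','knob','seat'):
        for r in manip.place_of(n,q)[:6]:
            if np.linalg.norm(np.array(r['point'])-c)<.08: print(n,q,r['score'],np.array(r['point']))
    u,v=pix(d,c).astype(int);ims.append(cv2.resize(d['image'][v-24:v+24,u-24:u+24,::-1],(390,390),interpolation=cv2.INTER_CUBIC))
    V,U=np.mgrid[v-24:v+24,u-24:u+24]
    P=np.array([world(d,a,b) for a,b in zip(U.ravel(),V.ravel())])
    r=np.hypot(P[:,0]-c[0],P[:,1]-c[1])
    m=(r>15)&(r<30)&(P[:,2]>.09)&(P[:,2]<.12);Q=P[m]
    print('wtop',m.sum(),np.percentile(Q[:,2],[10,50,90]))
    A=np.c_[Q[:,:2]-c[:2],np.ones(len(Q))]
    k=abs(Q[:,2]-np.median(Q[:,2]))<.004;print('plane',np.linalg.lstsq(A[k],Q[k,2],rcond=None)[0])
    k=(r<9)&(P[:,2]>.115)&(P[:,2]<.14);print('knob',k.sum(),np.percentile(P[k,2],[10,50,90]),P[k].mean(0))
cv2.imwrite('pics/k.png',np.hstack(ims));print(manip.get_state()['clock'])
"
```

```text
scene weight 0.58 [ 0.5888 -0.1966  0.0823]
scene slot_mouth 0.82 [ 0.6186 -0.1827  0.0946]
scene keyway 0.64 [ 0.5898 -0.1988  0.0923]
scene knob 0.44 [ 0.5834 -0.202   0.1152]
scene seat 0.58 [ 0.5883 -0.1916  0.0844]Traceback (most recent call last):
  File "<string>", line 15, in <module>
    print('wtop',m.sum(),np.percentile(Q[:,2],[10,50,90]))
                         ~~~~~~~~~~~~~^^^^^^^^^^^^^^^^^^^
    return _quantile_unchecked(
        a, q, axis, out, overwrite_input, method, keepdims, weights)
    return _ureduce(a,
                    func=_quantile_ureduce_func,
    ...<5 lines>...
                    overwrite_input=overwrite_input,
                    method=method)
    r = func(a, **kwargs)
    result = _quantile(arr,
                       quantiles=q,
    ...<2 lines>...
                       out=out,
                       weights=wgt)
    slices_having_nans = np.isnan(arr[-1, ...])
                                  ~~~^^^^^^^^^
IndexError: index -1 is out of bounds for axis 0 with size 0
```

Request:
{"fn": "carry_out", "kwargs": {
  "delta_pos": [
    [-0.1, 0.05, 0],
    [-0.2, 0.15, 0],
    [-0.3, 0.25, 0],
    [-0.4, 0.4, 0],
    [-0.5, 0.55, 0],
    [-0.55, 0.7, 0],
    [-0.55, 0.8, 0],
    [-0.55, 0.8, 0],
    [-0.55, 0.8, 0]
  ],
  "turn": [
    [0, 0, 0],
    [0, 0, 0],
    [0, 0, 0],
    [0, 0, 0],
    [0, 0, 0],
    [0, 0, 0],
    [0, 0, 0],
    [0, 0, 0],
    [0, 0, 0]
  ],
  "claw": [-1, -1, -1, -1, -1, -1, -1, -1, -1]
}}

```text
clock: 18.45
position: [0.2523, -0.4804, 0.2251]
ee_rot: [0.001, 0.979, 0.203, -0.0]
contact_force: [-0.2, 0.6, -0.4]
width: 0.0859
gripper_force: 0.0
```

```bash
python3 -c "
from h import *
np.set_printoptions(precision=4,suppress=True)
c=np.array([.588,-.195,.105]);ims=[]
for n in('scene','top'):
    d=shot(n)
    for q in('weight','slot_mouth','keyway','knob','seat'):
        for r in manip.place_of(n,q)[:6]:
            if np.linalg.norm(np.array(r['point'])-c)<.08: print(n,q,r['score'],np.array(r['point']))
    u,v=pix(d,c).astype(int);ims.append(cv2.resize(d['image'][v-24:v+24,u-24:u+24,::-1],(390,390),interpolation=cv2.INTER_CUBIC))
    V,U=np.mgrid[v-24:v+24,u-24:u+24]
    P=np.array([world(d,a,b) for a,b in zip(U.ravel(),V.ravel())])
    r=np.hypot(P[:,0]-c[0],P[:,1]-c[1])
    m=(r>15)&(r<30)&(P[:,2]>.08)&(P[:,2]<.125);Q=P[m]
    print('wtop',m.sum(),np.sort(Q[:,2])[::max(1,m.sum()//9)] )
    k=abs(Q[:,2]-np.median(Q[:,2]))<.005
    A=np.c_[Q[:,:2]-c[:2],np.ones(len(Q))]
    if k.sum()>5: print('plane',np.linalg.lstsq(A[k],Q[k,2],rcond=None)[0])
    k=(r<9)&(P[:,2]>.11)&(P[:,2]<.14);print('knob',k.sum(),np.sort(P[k,2])[::5])
cv2.imwrite('pics/k.png',np.hstack(ims));print(manip.get_state()['clock'])
"
```

```text
scene weight 0.47 [ 0.5876 -0.1923  0.0848]
scene slot_mouth 0.74 [ 0.6187 -0.184   0.0935]
scene keyway 0.48 [ 0.5862 -0.1979  0.0911]
scene knob 0.39 [ 0.5849 -0.2005  0.1154]
scene seat 0.73 [ 0.5873 -0.1973  0.0916]
scene seat 0.59 [ 0.5908 -0.1903  0.0865]
wtop 0 []
knob 43 [0.1113 0.116  0.1236 0.1255 0.1261 0.1266 0.1278 0.1282 0.13  ]
top weight 0.61 [ 0.5891 -0.1914  0.0877]
top weight 0.31 [ 0.6127 -0.181   0.0943]
top slot_mouth 0.56 [ 0.6132 -0.1815  0.091 ]
top keyway 0.68 [ 0.5898 -0.1962  0.0911]
top knob 0.54 [ 0.5852 -0.1949  0.1207]
top knob 0.53 [ 0.5917 -0.1914  0.089 ]
top seat 0.46 [ 0.5819 -0.1926  0.0842]
top seat 0.23 [ 0.591  -0.1915  0.0883]
wtop 0 []
knob 62 [0.1207 0.1225 0.1239 0.1247 0.1251 0.1257 0.1263 0.1267 0.1269 0.1275
 0.1282 0.1289 0.1293]
19.05
  return _methods._mean(a, axis=axis, dtype=dtype,
  ret = ret.dtype.type(ret / rcount)
```

View pics/k.png

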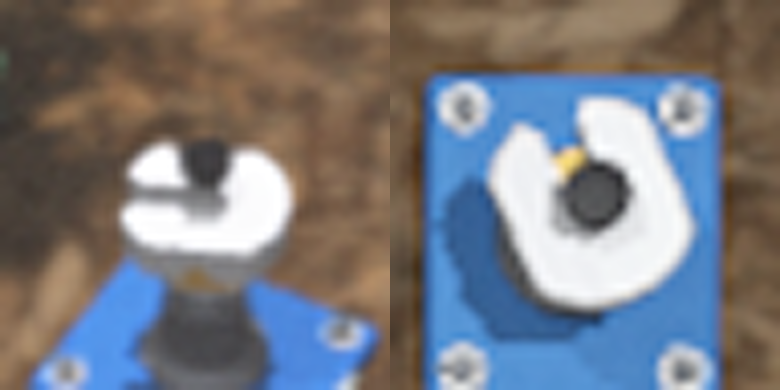

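The weight sits flat on the brass disc: scene view (205,195), slot mouth to the left. In the top view its slot opens up-left at about +20°, opposite the brass slot. The networks put its underside at about 0.085 m, the keyway roof at 0.091 and the slot mouth at 0.093. That fits being seated with about 2.3 mm of sag; resting on the keys it would be about 5 mm higher. Handing in.

```bash
python3 -c "
from rig import manip
print(manip.sign_off())"
```

```text
the job is handed in; nothing more can be done
None
```

The steel weight is on the stem under the knob, dropped onto the keys with its slot opposite the brass disc's, released and handed in at about 19 s; the depth map gave no reading on its shiny top, so "fully home" rests on the force drop and the network heights.

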